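# Hold the waste bin's flap open with its lever

## Robot

A 6-joint arm with a two-finger parallel gripper is mounted at the origin on the work surface. World frame = base frame: x ahead of the robot, y to its left, z up, the work surface at z = 0. Lengths are in m, angles in rad, forces in N, time in s.
With the tool pointing down it reaches from about 0.35 to 0.725 m from the base axis. Payload 4.3 kg.
Tool frame: the origin (TCP) lies midway between the tips of the shut fingers; the grasp point (between the pads) lies 19 mm behind it; z points along the fingers, y is the line along which they close (so a half turn about z gives the same grasp; the last joint's range is limited). The gripper opens to 85 mm and grips with 20 to 120 N. Pads are 22 mm wide; open, the fingers measure 114 mm over their backs; the gripper's body (76 mm by 85 mm) begins 54 mm behind the grasp point. The pads swing forward as they close: fully open they stand 13 mm farther back than shut.
Start: joints at [1.151, 0.377, 0.081, 1.274, 0, 1.46], TCP at [0.175, 0.548, 0.231] pointing down, gripper open.
Joint ranges: [-2.72, 2.72], [-0.84, 1.66], [-1.02, 1.22], [-1.77, 2.12], [-1.37, 1.28], [-3.14, 3.14]. Speed limits (rad/s): [2.57, 2.57, 3.14, 3.14, 3.14, 3.14].

## Interface

Orientations are given as a rotation vector (axis times angle).
In Python, from plant import * gives the robot as it stands. The module is installed in compiled form; this text tells all that it offers.
- The arm moves only by the tool play_rows, never from a script. Its argument "increments" is a list of rows, each a list of 2 entries, a list of its own where there are three numbers: the shift along the tool's x, y, z in cm, then the turn about the tool's z in degrees. A call has 1 to 20 rows; each row is the pose to reach, as a shift and turn from the pose commanded when the call began, along the tool's axes at that moment; what a row does not reach only later rows make up. A row lasts 1/10 s, in which the tool goes at most 50 mm and 8.59 degrees, less where a joint would pass 70% of its speed; a pose out of reach is approached as far as the arm can. A call with a gripper value outside its range is refused whole. "claw" is the closure, from 0 (fully open) to 1 (shut), set as the call begins (left out, the last holds). The fingers move at their own pace and stop on an object; "grip_force" is the grip in N (left out, the last holds). Time passes only in rows, so rows that repeat a pose let the fingers close. It gives the time, the measured TCP pose, the force, the opening and the grip force at its end, in the units of the state.
- get_obs(): the state, without advancing time (a new reading comes with each control period).
- capture(name): name is "scene" or "top" or "wrist"; returns a dict with "frame" (400x640x3 uint8, blue, green, red), "K" (3x3 intrinsics, pixels), "extrinsics" (4x4, takes a point from camera to world coordinates). Camera axes: x right, y up, looking along -z (the intrinsics and any distortion apply to the point x, -y, -z); pixel columns grow to the right and rows downward; lengths in m; the calibration is good to about 2 mm. The wrist camera is an equidistant fisheye: a pixel r from the principal point sees the ray r / f radians off the axis. A picture is of the moment at which its call begins. There is no depth.
- close_job(): hands the job in; it is judged then, once.
The state is a dict: "t": time; "joint_positions": joint angles; "joint_velocities": joint speeds; "joint_efforts": joint torques, N m; "tool_pos": TCP position; "tcp_rot": TCP orientation; "wrist_force": force on the tool from outside, world axes, zero at the start; "moment": the same for the moment, N m; "opening": finger opening in m; "gripper_force": force on a finger pad.
Only numpy, scipy, OpenCV 4.12 (cv2) and the standard library are available. Lean on these libraries where they do the work, as an engineer would, in place of code of your own. Each camera call takes 0.05 s, during which the arm holds its last target. There are 200 camera calls.

## Task

I need to drop waste into the benchtop bin, but a tip box has been left standing on its steel flap: push the box sideways, sliding it off the flap until it stands wholly on the fixed shelf next to it, without lifting or tipping it. Then press the long end of the lever, where the red pad is, right down to its stop, so that the lever's short end raises the heavy flap, and finish while still holding it down there. Just push and press with the fingertips: do not squeeze or pick up the box, do not touch the flap with the gripper, and leave all the other things standing where they are.

Things in the scene. Friction and masses are not known exactly. Their poses are not given: they have to be found in the camera images.
- waste_bin: Benchtop waste bin: white box, red stripe, fixed, placed and turned differently each time. Origin: on the bench under the middle of its opening. Axes: -x to its front (roughly facing the robot, where the lever's long end sticks out), +y to its left, z up. Box: x -100..100, y -105..237, 100 mm high. On top, right to left: steel flap, fixed grey shelf. Lever along its right side at y = -128 mm
- shelf (a point): Middle of the fixed grey shelf's top face, at x 0, y 163, z 105 mm in the bin's frame, axes as the bin's. The shelf reaches x -100..100 and y 92..237 mm of the bin's frame and is level with the shut flap (1 mm lower, gap 1 mm); along its outer (left) edge runs a rim 4 mm thick, 12 mm high
- flap_angle (a joint): Opening angle of the flap, rad: 0 = shut and level; about 0.97 with the lever at its stop. Hinged along its rear edge (x 88 mm, 104 mm high in the bin's frame); its front edge swings up and back. Heavy, about 0.6 to 1 kg: it falls shut when the lever is let go
- flap: The flap's steel plate, 184 x 202 x 5 mm, yellow triangle on it; shut it covers x -98..86, y -112..91 mm of the bin's frame, its top face level and 106 mm high. Origin: on its hinge axis along the rear edge; axes as the bin's when shut. Not to be touched by the robot
- lever_angle (a joint): Angle of the lever, rad: 0 = at rest, long end up; grows as the long end is pressed; 0.52 = rubber stop, fully down. Its pivot axis runs along the bin's y at x 10 mm, 85 mm high in the bin's frame. The short end (70 mm, to the rear) lies under a roller on the flap's right side, so the flap follows. No spring: the flap's weight pushes the pad up with about 4 to 12 N
- lever: Steel lever, a bar 8 mm wide and 16 mm high with a red pad on its long end. Origin: on its pivot, at y -128 mm in the bin's frame; axes as the bin's at rest. The long end sticks out forward past the bin's front
- pad (a point): Centre of the top face of the red ribbed pad, 48 (along the lever) x 40 x 8 mm. In the bin's frame it is at x -155, y -128, 158 mm high at rest (pad sloping up to the front by 0.33 rad) and moves on an arc of 181 mm radius about the pivot to x -170, y -128, 67 mm high at the stop (sloping down to the front by 0.19 rad). Nothing stands under it
- tip_box: Pipette tip box, white with a blue lid, 100 x 66 x 55 mm (x, y, z), about 0.16 kg, shut. Origin: centre of its underside. It starts on the shut flap, long side roughly front to back (x roughly along the bin's x)
- reagent_bottle: Bystander: amber bottle, 52 mm diameter, 115 mm high, on the bench to the right of the lever's pad. Origin: centre of its underside
- jar: Bystander: white jar with green cap, 60 mm diameter, 75 mm high, on the bench to the right of the bin. Origin: centre of its underside
- tube_rack: Bystander: orange rack with capped blood tubes, 56 x 126 mm, 95 mm high, on the bench in front of the shelf. Origin: centre of its underside
- beaker: Bystander: clear beaker, 72 mm diameter, 85 mm high, on the bench far to the left. Origin: centre of its underside
- wash_bottle: Bystander: white wash bottle, 68 mm diameter, 190 mm high, far left and back. Origin: centre of its underside
- pipette: Bystander: white pipette lying on the bench far to the left, about 260 mm long, 32 mm high. Origin: on the bench under its middle

How it is judged:
On the way, in this order (a step that is already met when the one before it is completed fails the run):
1. the tip box stands still and wholly on the fixed shelf, clear of the flap, with the flap still shut (y of tip_box in the frame of waste_bin between 0.12 and 0.205 m and x of tip_box in the frame of waste_bin between -0.08 and 0.08 m and z of tip_box in the frame of waste_bin between 0.1 and 0.11 m and angle between tip_box's own z axis and vertical below 0.05 rad and contact force between tip_box and flap below 0.05 N and linear speed of tip_box below 0.01 m/s and value of joint flap_angle below 0.05 rad), for 0.2 s.
2. the fingers hold the lever down at its stop and the flap stands open (value of joint lever_angle above 0.47 rad and value of joint flap_angle above 0.8 rad and contact force between the fingers and lever above 0.5 N), for 0.3 s.
At the end, for the whole second after the job is handed in: The fingers press on the lever with more than 0.5 N, the lever stands still within 0.05 rad of its stop (above 0.47), the flap is open by more than 0.80 rad, and the tip box stands upright and still on the fixed shelf (its centre 120 to 205 mm to the left in the bin's frame), not touching the flap (all of step 2 and y of tip_box in the frame of waste_bin between 0.12 and 0.205 m and x of tip_box in the frame of waste_bin between -0.08 and 0.08 m and z of tip_box in the frame of waste_bin between 0.1 and 0.11 m and angle between tip_box's own z axis and vertical below 0.05 rad and contact force between tip_box and flap below 0.05 N and linear speed of tip_box below 0.01 m/s and velocity of joint lever_angle below 0.05 rad/s); the arm keeps its last pose, push and grip.
It fails at once if the robot touches the flap (contact force between any of the fingers, the arm and flap above 1 N).
It fails at once if the tip box is lifted, dropped or tipped (z of tip_box in the frame of waste_bin above 0.116 m or z of tip_box in the frame of waste_bin below 0.095 m or angle between tip_box's own z axis and vertical above 0.2 rad).
It fails at once if the tip box is gripped or squeezed (contact force between the fingers and tip_box above 28 N).
It fails at once if the flap is raised with the tip box on it (value of joint flap_angle above 0.1 rad and contact force between tip_box and flap above 0.05 N).
It fails at once if another thing is pushed, lifted or knocked over (distance of any of reagent_bottle, jar, tube_rack, beaker, wash_bottle, pipette from where it was at the start of the episode above 0.02 m or angle between any of reagent_bottle, jar, tube_rack, beaker, wash_bottle, pipette's own z axis and vertical above 0.25 rad).
It also fails if it takes over 51 s, if anything falls off the work surface, if the arm or the gripper's body presses on something with over 40 N, if the wrist force passes 120 N, or if a joint passes its speed limit or range.

## Working session

There is one attempt and no reset: what is moved stays moved. The work goes in short steps, Python scripts to look and compute and a tool call to move; the robot and the scene stay as the last step left them, time stands still between calls to the robot, and variables do not carry over. Pictures are saved under pics/ and viewed, at most 10 in all, crops included, and the job is handed in when it is done.

Besides the shell and the picture viewer there is one more tool, called after "Emit:" as name(argument=value, ...), one argument or row to a line, values as JSON. play_rows: Moves the arm, as the interface text tells. Its arguments: {"type":"object","properties":{"increments":{"type":"array"},"claw":{"type":"number"},"grip_force":{"type":"number"}},"required":["increments"]}

```bash
mkdir -p pics
python3 - <<'E'
from plant import *
import cv2,pickle
d={}
for n in("scene","top"):
    c=capture(n);d[n]=c;cv2.imwrite(f"pics/{n}0.png",c["frame"]);print(n,c["K"],c["extrinsics"])
pickle.dump(d,open("c0.pkl","wb"))
o=get_obs();print(o)
E
```

```text
scene [[436.12693119   0.         317.62414979]
 [  0.         436.12693119 198.19170853]
 [  0.           0.           1.        ]] [[ 0.30231519 -0.61134796  0.73134069  1.31804759]
 [ 0.95305886  0.18028957 -0.24325805 -0.2343178 ]
 [ 0.01686221  0.77055133  0.63715486  0.82891958]
 [ 0.          0.          0.          1.        ]]
top [[507.20587765   0.         331.14282824]
 [  0.         507.20587765 188.51039252]
 [  0.           0.           1.        ]] [[ 0.01114503  0.98133289 -0.19199364  0.28108845]
 [-0.999893    0.01275645  0.00715905  0.05827101]
 [ 0.00947456  0.19189331  0.98137006  1.36291933]
 [ 0.          0.          0.          1.        ]]
{'t': 0.1, 'joint_positions': array([ 1.15070188e+00,  3.77996607e-01,  7.97711341e-02,  1.27438572e+00,
       -1.83564561e-05,  1.46047076e+00]), 'joint_velocities': array([-0.00092235, -0.00207457,  0.0023309 , -0.00029347, -0.00058957,
        0.00025775]), 'joint_efforts': array([ 1.28241099e-03, -4.64693749e+01,  2.70582086e+01,  1.20337674e-02,
       -1.51081745e-04,  6.74442049e-07]), 'tool_pos': array([0.17505869, 0.54709701, 0.23045503]), 'tcp_rot': array([-4.84569840e-01, -3.10353210e+00,  2.75827461e-03]), 'wrist_force': array([0.209492  , 0.05221469, 0.56542075]), 'moment': array([-0.00242585,  0.02452734, -0.03512552]), 'gripper_force': 0.0, 'opening': 0.08539631164243176}
```

View pics/scene0.png

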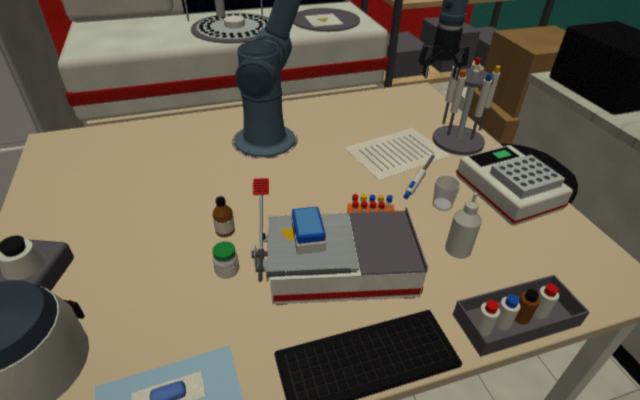

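View pics/top0.png

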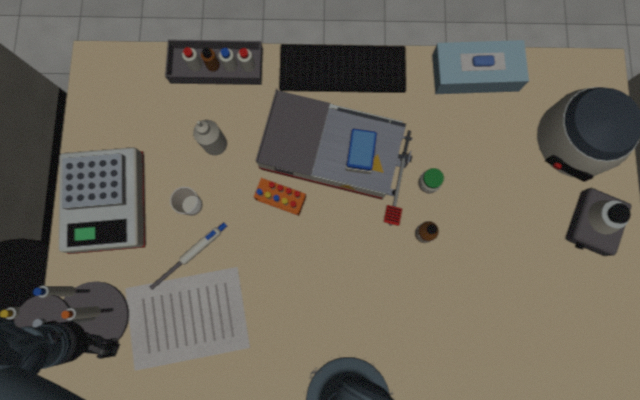

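The scene view shows the bin at about px (265–420, 210–298), with the tip box on the flap at (308, 228) and the red pad at (261, 187). In the top view the box is at (362, 149), the pad at (394, 215) and the shelf at left (295, 135). I'll enlarge both.

Run:
```python
import cv2,pickle
d=pickle.load(open("c0.pkl","rb"))
a=d["top"]["frame"][85:235,245:445];cv2.imwrite("pics/topc.png",cv2.resize(a,None,fx=4,fy=4,interpolation=cv2.INTER_CUBIC))
a=d["scene"]["frame"][170:310,240:440];cv2.imwrite("pics/scenec.png",cv2.resize(a,None,fx=4,fy=4,interpolation=cv2.INTER_CUBIC))
```

```text
(no output)
```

View pics/topc.png

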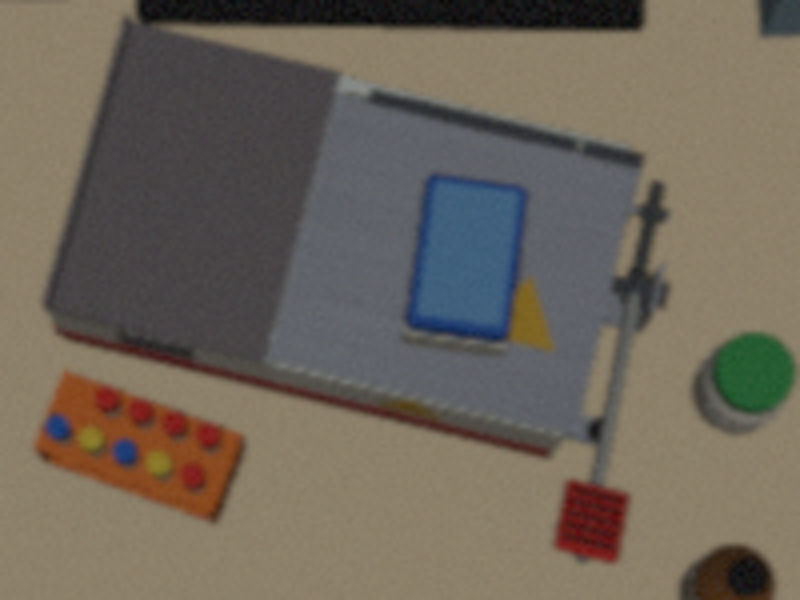

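View pics/scenec.png

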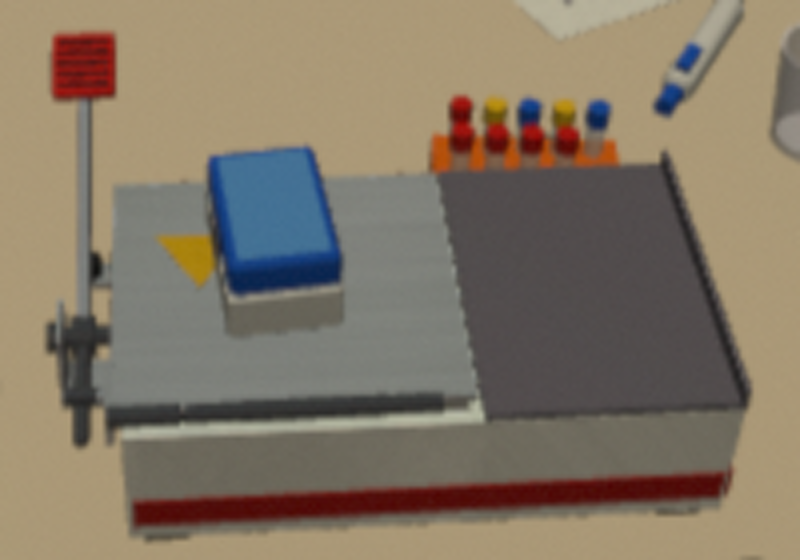

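The crops show the geometry clearly. In the top crop the flap's front corners are at (578,440) and (268,362), the pad at (592,521), and the lid corners at (433,178), (525,188), (508,330) and (411,320). In the scene crop the pad is at (84,65), the shelf/flap seam runs (438,174)–(484,418), and the lid corners are at (210,157), (314,149), (338,262) and (235,268). I'll fit the poses from both views.

```bash
cat > h.py <<'E'
import numpy as np
from scipy.spatial.transform import Rotation as R
from scipy.optimize import least_squares
def proj(c,P):
    E=c["extrinsics"];p=(np.atleast_2d(P)-E[:3,3])@E[:3,:3]
    q=np.c_[p[:,0],-p[:,1],-p[:,2]]@c["K"].T
    return q[:,:2]/q[:,2:]
def place(q,P): # q x,y,yaw,(z)
    P=np.array(P,float)/1000
    c,s=np.cos(q[2]),np.sin(q[2]);z=q[3] if len(q)>3 else 0
    return np.c_[q[0]+c*P[:,0]-s*P[:,1],q[1]+s*P[:,0]+c*P[:,1],P[:,2]+z]
def tri(d,uv):  # uv per camera name -> point
    f=lambda X:np.concatenate([proj(d[n],X)[0]-uv[n] for n in uv])
    r=least_squares(f,[.5,0,.1]);return r.x,r.fun
OFF={"top":(245,85),"scene":(240,170)}
def fit(d,obs,q0):
    def f(q):
        return np.concatenate([(proj(d[n],place(q,[o[0] for o in obs[n]]))-[np.array(OFF[n])+np.array(o[1])/4. for o in obs[n]]).ravel() for n in obs])
    r=least_squares(f,q0,loss="soft_l1");return r.x,f(r.x).reshape(-1,2)
E
python3 - <<'E'
import pickle;from h import *
d=pickle.load(open("c0.pkl","rb"))
b={"top":[((100,237,117),(128,20)),((-100,237,117),(47,303)),((-98,-112,106),(582,440)),((-98,91,106),(268,362)),((-155,-128,158),(592,521))],
"scene":[((-155,-128,158),(84,65)),((-98,-112,106),(113,186)),((-98,91.5,105.5),(438,174)),((100,92,105),(484,418)),((100,237,117),(746,396)),((-100,237,117),(665,152)),((100,-105,0),(133,533)),((100,237,0),(722,507))]}
for z in(0,1):
    q,r=fit(d,b,[.6,0,-.2]+[0]*z);print(q.round(4));print(r.round(1).tolist())
q,_=fit(d,b,[.6,0,-.2])
L=[(50,33,55),(50,-33,55),(-50,-33,55),(-50,33,55)]
t={"top":list(zip(L,[(433,178),(525,188),(508,330),(411,320)]))+[((-50,33,0),(405,340)),((-50,-33,0),(503,350))],
"scene":list(zip([L[2],L[3],L[0],L[1]],[(210,157),(314,149),(338,262),(235,268)]))+[((50,-33,0),(228,335)),((50,33,0),(343,325))]}
tb,r=fit(d,t,[.6,0,-.2,.1]);print(tb.round(4));print(r.round(1).tolist())
c,s=np.cos(q[2]),np.sin(q[2]);v=tb[:2]-q[:2];print("box in bin",c*v[0]+s*v[1],-s*v[0]+c*v[1],tb[2]-q[2])
print("pad tri",tri(d,{"top":np.array([245,85])+np.array([592,521])/4,"scene":np.array([240,170])+np.array([84,65])/4}))
print("pad",place(q,[(-155,-128,158),(-170,-128,67)]))
for n,uvs in {"reagent":{"top":(430,230)},"jar":{"top":(433,180)}}.items():pass
pickle.dump((q,tb),open("q.pkl","wb"))
E
```

```text
[ 0.6361 -0.0116 -0.237 ]
[[-0.9, -1.9], [-1.7, -0.3], [-1.3, -0.9], [-0.7, -0.9], [0.0, -0.8], [-0.8, -1.9], [-0.9, -1.7], [-0.7, -1.3], [-0.5, -1.6], [0.7, -2.7], [0.1, -1.7], [-1.8, 3.7], [-2.1, 3.2]]
[ 0.6355 -0.0109 -0.2361 -0.0058]
[[-1.0, -0.7], [-1.7, 0.6], [-1.8, -0.3], [-0.9, -0.1], [-0.6, -0.3], [-0.5, -0.3], [-0.6, -0.2], [-0.7, 0.2], [-0.5, -0.2], [0.4, -1.2], [-0.2, -0.3], [-1.4, 4.9], [-2.4, 4.3]]
[ 0.6207 -0.0245 -0.1274  0.1039]
[[-2.2, -3.2], [1.2, -2.1], [0.5, 1.3], [-2.1, 0.1], [-1.4, 0.2], [-0.2, 1.3], [-2.0, -0.8], [-0.3, -1.7], [1.9, -0.7], [-2.2, 1.3], [-0.1, 2.0], [-0.0, 1.0]]
box in bin -0.011988625642345596 -0.016131747752788358 0.10958515608363287
pad tri (array([ 0.45461995, -0.09923847,  0.15129271]), array([-0.52519598, -0.11691283, -0.56003295, -0.01989071]))
pad [[ 0.45542238 -0.09965041  0.158     ]
 [ 0.44084176 -0.09612829  0.067     ]]
```

```bash
cat >> h.py <<'E'
import pickle
def go(P,psi=None,binframe=True):
    """increment to put TCP at P (mm in bin frame), tool y along bin x turned; prints shift cm, turn deg"""
    from plant import get_obs
    q=pickle.load(open("q.pkl","rb"))[0];o=get_obs();T=R.from_rotvec(o["tcp_rot"]).as_matrix()
    W=place(q,[P])[0];s=T.T@(W-o["tool_pos"])*100
    bx=np.array([np.cos(q[2]),np.sin(q[2]),0])
    l=T.T@bx; a=np.degrees(np.arctan2(-l[0],l[1])); a=(a+90)%180-90
    print("shift",s.round(2),"turn",a.round(1),"world",W.round(3),"r",np.hypot(*W[:2]).round(3))
    return T
E
python3 - <<'E'
from h import *
d=pickle.load(open("c0.pkl","rb"))
T=go((-12,-80,250));print(T.round(2));go((-12,-80,120))
q,tb=pickle.load(open("q.pkl","rb"))
print("bottle cap",tri(d,{"top":np.array([245,85])+np.array([748,577])/4,"scene":np.array([222,202])}))
print("wash tip",tri(d,{"top":np.array([205,127]),"scene":np.array([473,202])}))
E
```

```text
shift [-60.33 -47.23  -1.88] turn 85.8 world [ 0.606 -0.087  0.25 ] r 0.612
[[-0.95  0.3  -0.  ]
 [ 0.3   0.95 -0.  ]
 [ 0.   -0.   -1.  ]]
shift [-60.33 -47.2   11.12] turn 85.8 world [ 0.606 -0.087  0.12 ] r 0.612
bottle cap (array([ 0.42776762, -0.20081919,  0.10236069]), array([-1.28303358, -0.20737776, -1.33089894, -0.10038803]))
wash tip (array([0.67012529, 0.36808684, 0.16073555]), array([-2.18625323, -1.28402924, -2.38192787,  0.4260543 ]))
```

Emit:
play_rows(
  increments=[
    [[0, 0, -5], 0],
    [[0, 0, -5], 0],
    [[-60.3, -47.2, -5], 85.8],
    [[-60.3, -47.2, -5], 85.8],
    [[-60.3, -47.2, -5], 85.8],
    [[-60.3, -47.2, -5], 85.8],
    [[-60.3, -47.2, -5], 85.8],
    [[-60.3, -47.2, -5], 85.8],
    [[-60.3, -47.2, -5], 85.8],
    [[-60.3, -47.2, -5], 85.8],
    [[-60.3, -47.2, -5], 85.8],
    [[-60.3, -47.2, -5], 85.8],
    [[-60.3, -47.2, -5], 85.8],
    [[-60.3, -47.2, -5], 85.8],
    [[-60.3, -47.2, -5], 85.8],
    [[-60.3, -47.2, -5], 85.8],
    [[-60.3, -47.2, -5], 85.8],
    [[-60.3, -47.2, -5], 85.8],
    [[-60.3, -47.2, -5], 85.8],
    [[-60.3, -47.2, -5], 85.8],
  ],
  claw=0.5,
)

```text
t: 2.1
tool_pos: [0.6056, -0.0856, 0.2809]
tcp_rot: [-2.468, -1.943, 0.0]
wrist_force: [0.2, -0.3, -0.2]
opening: 0.0424
gripper_force: 0.0
```

Run:
```python
from h import *
T=go((-12,-80,122));print(T.round(2))
```

```text
shift [-0.1   0.05 15.89] turn 0.0 world [ 0.606 -0.087  0.122] r 0.612
[[ 0.23  0.97 -0.  ]
 [ 0.97 -0.23  0.  ]
 [ 0.   -0.   -1.  ]]
```

Tool x is now bin +y and tool y is bin +x. I'll descend beside the box.

Emit:
play_rows(
  increments=[
    [[0, 0, 4], 0],
    [[0, 0, 8], 0],
    [[0, 0, 11], 0],
    [[0, 0, 13], 0],
    [[0, 0, 14.5], 0],
    [[0, 0, 15.5], 0],
    [[0, 0, 15.6], 0],
    [[0, 0, 15.6], 0],
  ],
)

```text
t: 2.9
tool_pos: [0.6058, -0.085, 0.126]
tcp_rot: [2.467, 1.945, 0.001]
wrist_force: [-1.0, -0.2, -0.4]
opening: 0.0427
gripper_force: 0.0
```

Run:
```python
from plant import *
import cv2,numpy as np
r=lambda a:cv2.resize(a,(400,300),interpolation=cv2.INTER_CUBIC)
a=capture("top")["frame"][85:205,260:420];b=capture("scene")["frame"][170:290,240:400]
cv2.imwrite("pics/p1.png",np.hstack([r(a),r(b)]));o=get_obs();print(o["tool_pos"],o["wrist_force"],o["joint_positions"])
```

```text
[ 0.60647634 -0.0855992   0.12659751] [ 0.75198483 -0.2327758  -0.11277418] [-2.43792910e-01  4.96875649e-01 -8.27333720e-03  1.06345608e+00
  8.48830178e-05  1.56309842e+00]
```

View pics/p1.png

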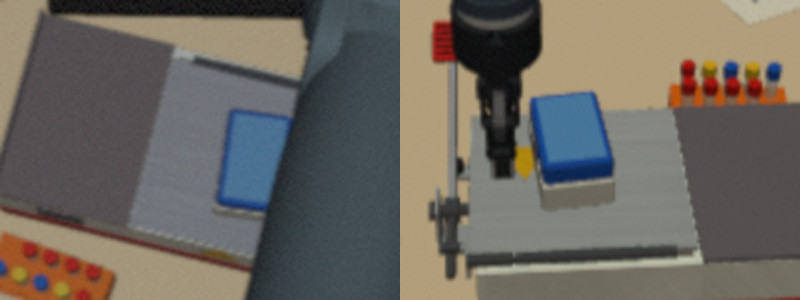

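The fingertips stand right of the box on the flap side, at right-panel px (500,175) against the box edge at about 537. They are clear of the lever. Now pushing along bin +y.

Emit:
play_rows(
  increments=[
    [[0.5, 0, 0], 0],
    [[1, 0, 0], 0],
    [[1.5, 0, 0], 0],
    [[2, 0, 0], 0],
    [[2.5, 0, 0], 0],
    [[3, 0, 0], 0],
    [[3.5, 0, 0], 0],
    [[4, 0, 0], 0],
    [[4.5, 0, 0], 0],
    [[5, 0, 0], 0],
    [[5.5, 0, 0], 0],
    [[6, 0, 0], 0],
    [[6.5, 0, 0], 0],
    [[7, 0, 0], 0],
    [[7.5, 0, 0], 0],
    [[8, 0, 0], 0],
    [[8.5, 0, 0], 0],
    [[9, 0, 0], 0],
    [[9.5, 0, 0], 0],
    [[10, 0, 0], 0],
  ],
)

```text
t: 5.0
tool_pos: [0.6292, 0.0119, 0.1253]
tcp_rot: [-2.468, -1.944, -0.0]
wrist_force: [-0.9, -1.5, 0.5]
opening: 0.0429
gripper_force: 1.0
```

Run:
```python
from h import *
from plant import *
import cv2
c=capture("scene");f=cv2.resize(c["frame"][170:290,240:440],(800,480),interpolation=cv2.INTER_CUBIC);cv2.imwrite("pics/p2.png",f)
go((-12,116,126))
```

```text
shift [ 9.38  0.04 -0.06] turn 0.1 world [0.652 0.104 0.126] r 0.66
```

View pics/p2.png

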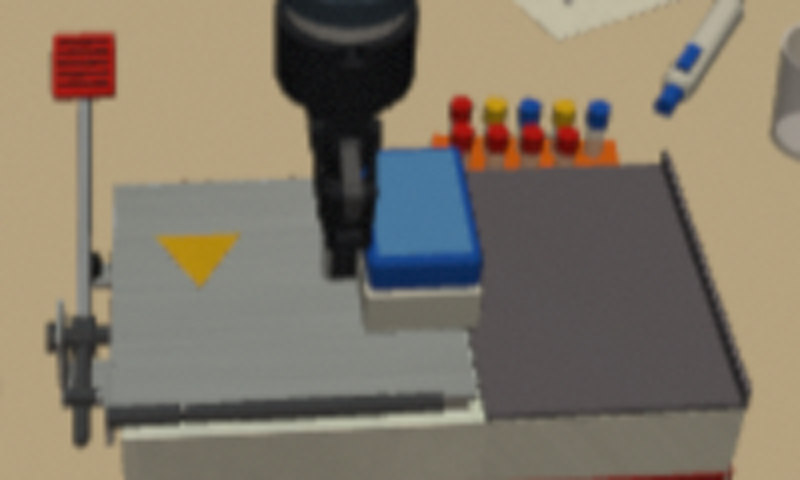

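The box now sits squarely against both fingers, with its rear bottom edge at px (363–480, 330) and the seam at about 466. It needs about 9.4 cm more.

Emit:
play_rows(
  increments=[
    [[0.5, 0, 0], 0],
    [[1, 0, 0], 0],
    [[1.5, 0, 0], 0],
    [[2, 0, 0], 0],
    [[2.5, 0, 0], 0],
    [[3, 0, 0], 0],
    [[3.5, 0, 0], 0],
    [[4, 0, 0], 0],
    [[4.5, 0, 0], 0],
    [[5, 0, 0], 0],
    [[5.5, 0, 0], 0],
    [[6, 0, 0], 0],
    [[6.5, 0, 0], 0],
    [[7, 0, 0], 0],
    [[7.5, 0, 0], 0],
    [[8, 0, 0], 0],
    [[8.5, 0, 0], 0],
    [[9, 0, 0], 0],
    [[9.3, 0, 0], 0],
    [[9.4, 0, 0], 0],
  ],
)

```text
t: 7.05
tool_pos: [0.6512, 0.1033, 0.1253]
tcp_rot: [-2.468, -1.944, -0.0]
wrist_force: [-0.2, -1.0, -0.5]
opening: 0.0428
gripper_force: 0.5
```

Emit:
play_rows(
  increments=[
    [[0, 0, 0], 0],
    [[0, 0, 0], 0],
    [[0, 0, 0], 0],
    [[0, 0, 0], 0],
    [[-0.5, 0, 0], 0],
    [[-1.5, 0, 0], 0],
    [[-2.5, 0, 0], 0],
    [[-2.5, 0, -3], 0],
    [[-2.5, 0, -8], 0],
    [[-2.5, 0, -12], 0],
    [[-2.5, 0, -12], 0],
    [[-2.5, 0, -12], 0],
  ],
)

```text
t: 8.25
tool_pos: [0.6461, 0.0778, 0.2467]
tcp_rot: [2.467, 1.942, 0.004]
wrist_force: [-0.4, 0.1, -0.6]
opening: 0.0429
gripper_force: 0.0
```

Run:
```python
from h import *
from plant import *
import cv2
c=capture("scene");f=cv2.resize(c["frame"][170:290,240:440],(800,480),interpolation=cv2.INTER_CUBIC);cv2.imwrite("pics/p3.png",f)
go((-151,-128,250));go((-152,-128,158));go((-170,-128,67))
```

```text
shift [-21.71 -13.87  -0.51] turn -0.0 world [ 0.459 -0.101  0.25 ] r 0.47
shift [-21.71 -13.97   8.69] turn -0.0 world [ 0.458 -0.1    0.158] r 0.469
shift [-21.71 -15.77  17.8 ] turn -0.0 world [ 0.441 -0.096  0.067] r 0.451
```

View pics/p3.png

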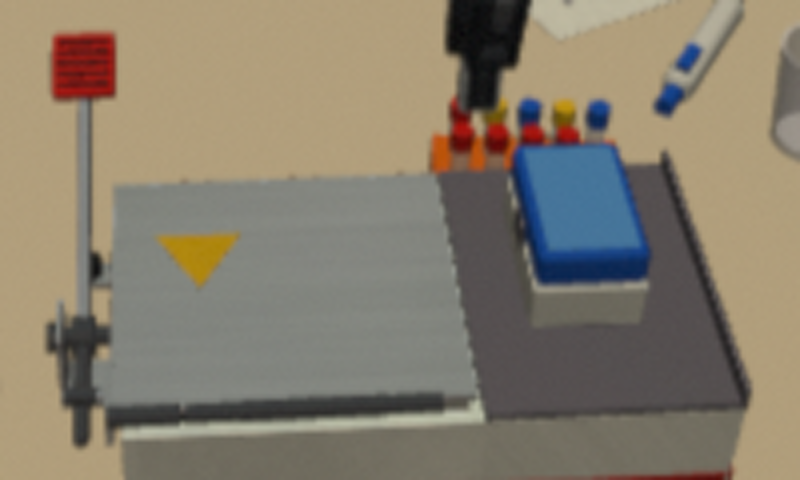

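The box stands on the shelf at px (533–645, 320), with its centre about 164 mm left in the bin frame. The flap is shut and the rack is untouched. Next I'll move over the pad with the fingers shut.

Emit:
play_rows(
  increments=[
    [[-21.7, -14.8, 0], 0],
    [[-21.7, -14.8, 0], 0],
    [[-21.7, -14.8, 0], 0],
    [[-21.7, -14.8, 0], 0],
    [[-21.7, -14.8, 0], 0],
    [[-21.7, -14.8, 0], 0],
    [[-21.7, -14.8, 0], 0],
    [[-21.7, -14.8, 0], 0],
    [[-21.7, -14.8, 2], 0],
    [[-21.7, -14.8, 4], 0],
    [[-21.7, -14.8, 5], 0],
    [[-21.7, -14.8, 5], 0],
    [[-21.7, -14.8, 5], 0],
  ],
  claw=1,
)

```text
t: 9.6
tool_pos: [0.4511, -0.0972, 0.1954]
tcp_rot: [-2.467, -1.945, -0.0]
wrist_force: [-0.1, 0.4, 0.7]
opening: 0.0002
gripper_force: 0.0
```

Run:
```python
from h import *
from plant import *
import cv2
r=lambda a:cv2.resize(a,(400,300),interpolation=cv2.INTER_CUBIC)
a=capture("top")["frame"][155:245,350:470];b=capture("scene")["frame"][160:250,210:330]
cv2.imwrite("pics/p4.png",np.hstack([r(a),r(b)]))
for p in[(-160,-128,162),(-166,-128,141),(-171,-128,124),(-174,-128,106),(-175,-128,88),(-175,-128,66)]:go(p)
```

```text
shift [-0.1  -0.08  3.41] turn 0.1 world [ 0.451 -0.098  0.162] r 0.461
shift [-0.1  -0.68  5.51] turn 0.1 world [ 0.445 -0.097  0.141] r 0.455
shift [-0.1  -1.18  7.21] turn 0.1 world [ 0.44  -0.096  0.124] r 0.45
shift [-0.1  -1.49  9.01] turn 0.1 world [ 0.437 -0.095  0.106] r 0.447
shift [-0.1  -1.59 10.81] turn 0.1 world [ 0.436 -0.095  0.088] r 0.446
shift [-0.1  -1.59 13.01] turn 0.1 world [ 0.436 -0.095  0.066] r 0.446
```

View pics/p4.png

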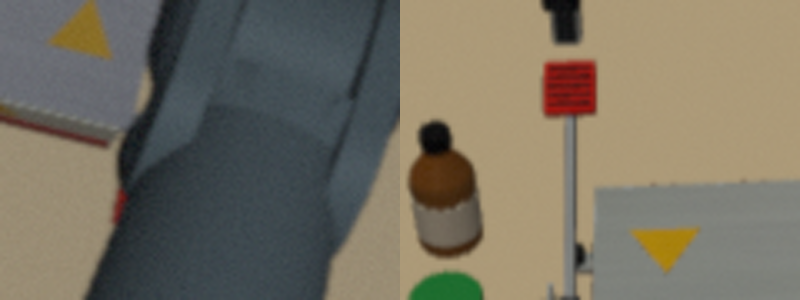

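In the scene panel the fingertips (567, 40) line up with the pad (570, 88), and the bottle is clear. Pressing along the arc.

Emit:
play_rows(
  increments=[
    [[0, 0, 2], 0],
    [[0, -0.1, 3.4], 0],
    [[0, -0.2, 4.1], 0],
    [[0, -0.5, 4.8], 0],
    [[0, -0.7, 5.5], 0],
    [[0, -0.9, 6.3], 0],
    [[0, -1.2, 7.2], 0],
    [[0, -1.4, 8.1], 0],
    [[0, -1.5, 9], 0],
    [[0, -1.6, 9.9], 0],
    [[0, -1.6, 10.8], 0],
    [[0, -1.6, 11.6], 0],
    [[0, -1.6, 12.2], 0],
    [[0, -1.6, 12.6], 0],
    [[0, -1.6, 13], 0],
    [[0, -1.6, 13], 0],
  ],
)

```text
t: 11.3
tool_pos: [0.437, -0.0945, 0.067]
tcp_rot: [2.466, 1.942, 0.004]
wrist_force: [-0.8, 1.0, 7.7]
opening: 0.0
gripper_force: 4.0
```

Run:
```python
from h import *
from plant import *
import cv2
r=lambda a:cv2.resize(a,(640,480),interpolation=cv2.INTER_CUBIC)
b=capture("scene")["frame"][130:310,200:440]
cv2.imwrite("pics/p5.png",r(b));o=get_obs();print(o["t"],o["tool_pos"],o["wrist_force"],o["moment"])
```

```text
11.35 [ 0.43700195 -0.09454209  0.06715663] [-0.24455439  0.15874508  8.34388852] [0.09321677 0.24978806 0.05592753]
```

View pics/p5.png

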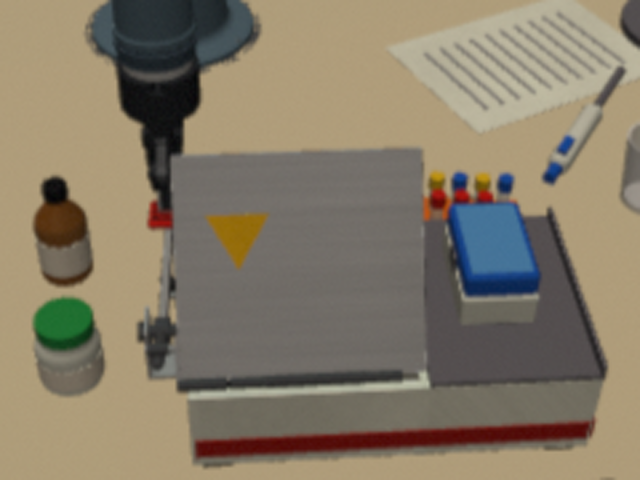

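The flap is open, the box is still on the shelf, and the fingers are on the pad at (160, 215). At about 8 N the lever may not be at its stop yet, so I'll press further and watch the force.

Emit:
play_rows(
  increments=[
    [[0, 0, 0.1], 0],
    [[0, 0, 0.2], 0],
    [[0, 0, 0.3], 0],
    [[0, 0, 0.3], 0],
    [[0, 0, 0.3], 0],
  ],
)

```text
t: 11.85
tool_pos: [0.4373, -0.0946, 0.0659]
tcp_rot: [2.464, 1.941, 0.005]
wrist_force: [-7.1, 2.0, 22.9]
opening: -0.0002
gripper_force: 12.4
```

The force jumped to 23 N with only 1 mm of travel, so the lever is at its stop. I'll hold there and check that it is steady.

Emit:
play_rows(
  increments=[
    [[0, 0, 0], 0],
    [[0, 0, 0], 0],
    [[0, 0, 0], 0],
    [[0, 0, 0], 0],
    [[0, 0, 0], 0],
    [[0, 0, 0], 0],
    [[0, 0, 0], 0],
    [[0, 0, 0], 0],
  ],
)

```text
t: 12.65
tool_pos: [0.4373, -0.0946, 0.0659]
tcp_rot: [2.464, 1.941, 0.005]
wrist_force: [-6.2, 3.3, 24.0]
opening: -0.0001
gripper_force: 12.3
```

Run:
```python
from plant import *
o=get_obs();print(o["t"],o["tool_pos"],o["wrist_force"],abs(o["joint_velocities"]).max())
print(close_job())
```

```text
12.65 [ 0.43733569 -0.09464145  0.06590383] [-6.21268324  3.30054059 23.98664423] 0.0012169043847087063
the job is handed in; nothing more can be done
None
```

The tip box now stands wholly on the fixed shelf, and the job was handed in at 12.65 s with the fingers still pressing the lever on its stop (about 24 N, arm still) and the flap open; no verdict was returned.

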